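# Load a round blank into the bench die and close its keeper

### The arm

A 6-joint arm with a two-finger parallel gripper is mounted at the origin on a cart in front of the work surface, level with it; the furniture and walls round the work are solid. World frame = base frame: x ahead of the robot, y to its left, z up, the work surface at z = 0. Lengths are in m, angles in rad, forces in N, time in s.
With the tool pointing down it reaches from about 0.425 to 0.95 m from the base axis. Payload 3.5 kg.
Tool frame: the origin (TCP) lies on the centre line of the jaws, within the pads' length; the fingertips stand 19 mm ahead of it and the grasp point (between the pads) is the TCP; z points along the fingers, y is the line along which they close (so a half turn about z gives the same grasp; the last joint's range is limited). The gripper opens to 85 mm and grips with 20 to 120 N. Pads are 22 mm wide; open, the fingers measure 114 mm over their backs; the gripper's body (76 mm by 85 mm) begins 54 mm behind the grasp point. The pads swing forward as they close: fully open they stand 13 mm farther back than shut.
Start: joints at [1.199, 0.286, 1.577, -0, 1.279, -0.15], TCP at [0.148, 0.658, 0.25] pointing down, gripper open.
Joint ranges: [-2.77, 2.77], [-0.9, 2.22], [0.21, 2.48], [-1.53, 4.67], [0.24, 2.81], [-2.84, 2.84]. Speed limits (rad/s): [2.79, 2.79, 3.14, 3.14, 3.14, 3.14].

### API

Orientations are given as a unit quaternion [x, y, z, w].
In Python, from plant import ctrl, imaging gives the robot as it stands. The module is installed in compiled form; this text tells all that it offers.
- The arm moves only by the shell command python3 -m handwheel 'ROWS' [OPENING] [FORCE]. ROWS is JSON, one flat list of numbers, 6 for each row, row after row: the shift along the world's x, y, z in units of 150 mm (1.0 is 150 mm), then the turn, a rotation vector about the world's x, y, z in units of 90 degrees (1.0 is 90 degrees). In form: [tx, ty, tz, rx, ry, rz, tx, ty, tz, rx, ry, rz, ...]. A call has 1 to 5 rows; each row shifts and turns the commanded pose from where the row before left it; what a row does not reach is not made up. A row lasts 1/12 s, in which the tool goes at most 41.7 mm and 7.16 degrees, less where a joint would pass 70% of its speed; a pose out of reach is approached as far as the arm can. A call with a number of a shift or a turn outside -1 to 1 is refused whole. A call with a gripper value outside its range is refused whole. OPENING is the opening, from 0 (shut) to 1 (fully open), set as the call begins (- or left out, the last holds). The fingers move at their own pace and stop on an object; FORCE is the grip in N (left out, the last holds). Time passes only in rows, so rows that do not move let the fingers close. It gives the time, the measured TCP pose, the force, the opening and the grip force at its end, in the units of the state.
- ctrl.get_state(): the state, without advancing time (a new reading comes with each control period).
- imaging.read_camera(name): name is "side" or "top"; returns (picture, depth): 400x640x3 uint8, blue, green, red; 400x640 float32, m along the optical axis (not along the pixel's ray), 0 where there is no reading.
- imaging.get_calibration(name): a dict with "fovy" (degrees; the focal length in pixels is half the picture's height over the tangent of half this angle, whatever the lens; pixels are square), "cx", "cy" (the principal point, pixels), "R" (3x3) and "t" (3): a world point X has camera coordinates R X + t. Camera axes: x right, y down, z forward; pixel columns grow to the right and rows downward; lengths in m; the calibration is good to about 2 mm. A picture is of the moment at which its call begins. get_calibration takes no time and is no camera call.
- ctrl.sign_off(): hands the job in; it is judged then, once.
The state is a dict: "time": time; "qpos": joint angles; "dq": joint speeds; "joint_efforts": joint torques, N m; "eef_pos": TCP position; "tcp_rot": TCP orientation; "contact_force": force on the tool from outside, world axes, zero at the start; "wrist_torque": the same for the moment, N m; "opening": opening from 0.0 (shut) to 1.0 (fully open); "finger_force": force on a finger pad.
Only numpy, scipy, OpenCV 4.12 (cv2) and the standard library are available. Lean on these libraries where they do the work, as an engineer would, in place of code of your own. Each camera call takes 0.05 s, during which the arm holds its last target. There are 200 camera calls.

### The job

Slide the yellow keeper bar of the die fully open by its red knob, then push the brass disc along the top of the die plate, without lifting it, until it drops into the round cavity and lies flat on its floor. Then slide the keeper fully closed over the disc, and leave the transformer, the side cutters and the pin box where they are.

Things in the scene. Friction and masses are not known exactly. Their poses are not given: they have to be found in the camera images.
- die: dark steel die plate fixed on the bench's 2.6 mm mat, 190 (x) x 245 (y) x 24 mm; origin at the centre of its underside, z up, flat top face at z = 24 mm. Its -y half is a plain loading deck level with the face; its +y half has a round cavity. On the +x side a grey guide bridge for the keeper stands 14 mm above the face, at x = 77 to 93, y = 28 to 92 mm
- cavity (a point): centre of the mouth of the round cavity (105 mm across, 10 mm deep), level with the face, at x = -25, y = +60, z = 24 mm of the die; axes as the die's. Two 8 mm steel pins stand 8 mm above the face at its far (+y) rim, 55 mm from the centre, 45 degrees to either side of +y: they stop a disc pushed in the +y direction over the cavity
- keeper (a joint): travel in m of the yellow keeper bar (105 x 36 x 8 mm, along the die's x axis through the cavity centre, underside 2 mm above the face): 0 = fully closed, its tip 40 mm over the cavity from the +x rim; 0.05 = fully open (towards the die's +x, cavity clear). It stays where it is left; about 2 N moves it
- knob (a point): middle of the upright red knob on the keeper, 15 mm above the top of the bar, 25 mm above the die's face; the knob is 30 mm high, 18 mm thick at its waist, 22 to 24 mm at head and foot, its axis 22.5 mm behind the bar's tip; moves with the keeper
- blank: loose brass disc, 100 mm in diameter, 8 mm thick, about 0.25 kg, lying on the loading deck of the die; origin at the centre of its underside
- transformer: small yellow and black transformer, 39x38x28 mm, on the bench, origin under its centre; bystander
- cutters: side cutters with blue handles, 143x50x11 mm, lying on the bench, origin under its centre; bystander
- pin_box: small orange-brown box with holes, 40x58x24 mm, on the bench, origin under its centre; bystander
Not all that is in view belongs to the job. There is more than one size of the blank; the one meant has the size given above.

How it is judged:
By the outcome, as a careful person would: the job done as asked, in the order asked, and still so for the second after the job is handed in, with the robot touching nothing.
It also fails if it takes over 61 s, if anything falls off the work surface, if the arm or the gripper's body presses on something with over 40 N, if the wrist force passes 120 N, or if a joint passes its speed limit or range.

## Working session

There is one attempt and no reset: what is moved stays moved. The work goes in short steps, Python scripts to look and compute and a shell command to move; the robot and the scene stay as the last step left them, time stands still between calls to the robot, and variables do not carry over. Pictures are saved under pics/ and viewed, at most 10 in all, crops included, and the job is handed in when it is done.

```bash
mkdir -p pics
python3 - <<'E'
from plant import ctrl, imaging
import cv2,numpy as np,pickle
s=ctrl.get_state();print({k:np.round(v,3) for k,v in s.items()})
D={}
for n in("top","side"):
    p,d=imaging.read_camera(n);D[n]=(p,d,imaging.get_calibration(n));cv2.imwrite(f"pics/{n}0.png",p);print(D[n][2])
pickle.dump(D,open("d0.pkl","wb"))
E
```

```text
{'time': np.float64(0.0), 'qpos': array([ 1.199,  0.287,  1.578,  0.   ,  1.279, -0.15 ]), 'dq': array([-0.001, -0.   , -0.002, -0.   , -0.   , -0.001]), 'joint_efforts': array([-0.0000e+00, -4.0599e+01, -2.9262e+01, -0.0000e+00,  6.0000e-03,
       -0.0000e+00]), 'eef_pos': array([0.148, 0.658, 0.249]), 'tcp_rot': array([ 0.111,  0.994, -0.001, -0.   ]), 'contact_force': array([ 0.126, -0.486, -1.036]), 'wrist_torque': array([0.024, 0.004, 0.04 ]), 'finger_force': np.float64(0.0), 'opening': np.float64(1.002)}
{'fovy': 55.94012029244265, 'cx': 319.8872314349735, 'cy': 198.34647734847894, 'R': array([[-0.00929801, -0.99995259, -0.00289161],
       [-0.99357683,  0.00956478, -0.11275463],
       [ 0.11277694,  0.00182464, -0.99361866]]), 't': array([-0.2820638 ,  0.52640479,  0.96014536])}
{'fovy': 53.33480004747936, 'cx': 317.0438806873653, 'cy': 195.1486125076647, 'R': array([[ 0.98104565, -0.19284029,  0.01902775],
       [-0.05430186, -0.36784865, -0.92829881],
       [ 0.18601275,  0.90967027, -0.3713479 ]]), 't': array([-0.57407267, -0.01186919,  1.27655143])}
```

View pics/top0.png

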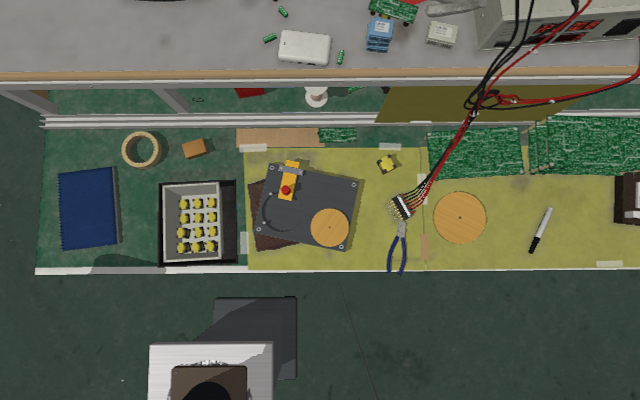

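View pics/side0.png

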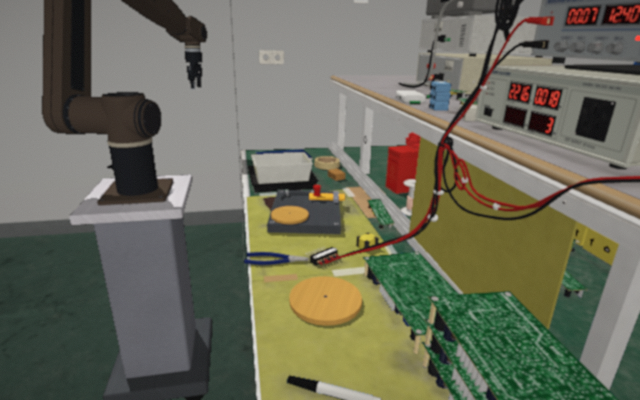

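```bash
cat > h.py <<'E'
import numpy as np,cv2
def ray(c,u,v):
    f=200/np.tan(np.radians(c["fovy"]/2)); R=np.array(c["R"]); t=np.array(c["t"])
    d=R.T@np.array([(u-c["cx"])/f,(v-c["cy"])/f,1]); return -R.T@t,d
def plane(c,u,v,z):
    o,d=ray(c,u,v); return o+d*(z-o[2])/d[2]
def pt(c,u,v,dep):
    o,d=ray(c,u,v); return o+d*dep
def tri(c1,p1,c2,p2):
    o,d=ray(c1,*p1);q,e=ray(c2,*p2)
    s=np.linalg.lstsq(np.c_[d,-e],q-o,rcond=None)[0];a=o+d*s[0];b=q+e*s[1]
    return (a+b)/2,np.linalg.norm(a-b)
def blobs(p,lo,hi,amin=8):
    m=cv2.inRange(cv2.cvtColor(p,cv2.COLOR_BGR2HSV),lo,hi)
    n,l,s,c=cv2.connectedComponentsWithStats(m)
    return [(s[i],c[i],l==i) for i in range(1,n) if s[i][4]>=amin]
E
python3 - <<'E'
import pickle,cv2,numpy as np;from h import *
np.set_printoptions(precision=4,suppress=True)
D=pickle.load(open("d0.pkl","rb"))
for n,(x0,y0,x1,y1) in dict(top=(235,140,375,260),side=(255,170,355,245)).items():
    p,d,c=D[n]
    print(n)
    for nm,lo,hi in(("red",(0,150,90),(6,255,255)),("yel",(14,190,120),(30,255,255)),("brass",(8,90,120),(20,200,255))):
        for s,ce,m in blobs(p,lo,hi):
            if x0-10<ce[0]<x1+120 and y0-10<ce[1]<y1+30:
                dd=np.median(d[m]);print(nm,s,ce,"depthpt",pt(c,*ce,dd))
    cv2.imwrite(f"pics/{n}crop.png",cv2.resize(p[y0:y1,x0:x1],None,fx=5.5,fy=4.9 if 0 else 5.0 if n=="top" else 5.5,interpolation=cv2.INTER_CUBIC))
p,d,c=D["top"]
# height map over die
for u,v in((270,180),(300,215),(350,190),(330,228),(286,190),(460,218),(345,180),(275,215),(280,212),(240,190)):
    print(u,v,pt(c,u,v,d[v,u]),cv2.cvtColor(p[v:v+1,u:u+1],cv2.COLOR_BGR2HSV)[0,0])
E
```

```text
top
red [428 126  39  59 227] [446.9207 154.4317] depthpt [ 0.6234 -0.6042  0.093 ]
red [282 186   8   9  53] [285.3019 189.9057] depthpt [ 0.5418 -0.1997  0.0669]
red [418 186  11  20  34] [424.1176 194.8529] depthpt [ 0.5288 -0.5576  0.0416]
red [408 205   5   3   8] [409.625 205.875] depthpt [ 0.5029 -0.5253  0.0152]
yel [284 172  13   7  23] [290.     174.2609] depthpt [ 0.5872 -0.2092  0.0372]
yel [286 183   9  11  30] [290.9 187.5] depthpt [ 0.5522 -0.2115  0.0367]
yel [280 191   8   5   9] [283.2222 193.5556] depthpt [ 0.5362 -0.1916  0.0384]
brass [ 236  128   89   19 1447] [279.8784 136.7484] depthpt [ 0.6983 -0.1785  0.0029]
brass [285 163  14   6  19] [291.1053 165.7895] depthpt [ 0.6099 -0.212   0.0369]
brass [427 181   6   5   9] [429.1111 183.    ] depthpt [ 0.5583 -0.5689  0.0518]
brass [280 185  13  12  37] [286.1081 190.5946] depthpt [ 0.5439 -0.1991  0.0383]
brass [ 433  192   53   52 2129] [459.1583 217.4143] depthpt [ 0.471  -0.6556  0.0141]
brass [ 310  208   39   39 1173] [329.2609 227.1202] depthpt [ 0.4479 -0.3106  0.035 ]
brass [421 234   7  26 182] [424.  24
[... 1180 characters left out ...]
[409 217  16  16  21] [416.381  225.0952] depthpt [ 0.7333 -0.4785  0.0564]
brass [341 251  25   8  28] [352.6071 254.3214] depthpt [ 0.548  -0.5729  0.0478]
brass [338 254   8   2   8] [341.5  254.75] depthpt [ 0.5431 -0.5046  0.0078]
270 180 [ 0.5744 -0.1552  0.0258] [105  14  72]
300 215 [ 0.4812 -0.234   0.0176] [96 17 74]
350 190 [ 0.545  -0.3665  0.0301] [98 14 72]
330 228 [ 0.4455 -0.3125  0.0355] [ 19 143 168]
286 190 [ 0.541  -0.2018  0.0708] [  1 200 166]
460 218 [ 0.4693 -0.6569  0.0163] [18 67 99]
345 180 [ 0.572  -0.3539  0.0283] [100  10  73]
275 215 [ 0.4816 -0.1682  0.0207] [100  11  72]
280 212 [ 0.4898 -0.1809  0.0161] [96 17 75]
240 190 [ 0.552  -0.0703 -0.0003] [72 90 82]
```

View pics/topcrop.png

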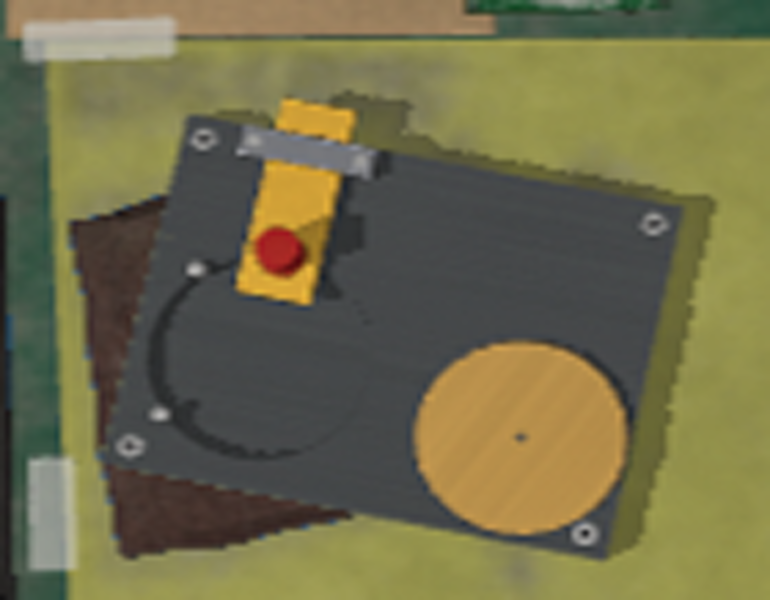

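Disc candidates: A at top (329,227), 39 px wide, lying on the die; B at top (459,217), 53 px wide, lying on the mat. The crop shows A on the loading deck. The keeper is at crop (295,200) with the red knob at (279,250), and the pins are at (196,269) and (160,413). I'll check the sizes and fit the die.

Run:
```python
import pickle,cv2,numpy as np,json;from h import *
np.set_printoptions(precision=4,suppress=True)
D=pickle.load(open("d0.pkl","rb"));c=D["top"][2];cs=D["side"][2]
px=lambda x,y:(235+(x+.5)/5.5-.5,140+(y+.5)/5-.5)
zf=.0266
W=np.array([plane(c,*px(*q),zf)[:2] for q in((190,115),(685,205),(605,558),(103,462))])
L=np.array([(.095,.1225),(.095,-.1225),(-.095,-.1225),(-.095,.1225)])
M,_=cv2.estimateAffinePartial2D(L,W);print("scale",np.hypot(M[0,0],M[1,0]))
a=np.arctan2(M[1,0],M[0,0]);R=np.array([[np.cos(a),-np.sin(a)],[np.sin(a),np.cos(a)]]);o=W.mean(0)-R@L.mean(0)
print("die",o,"yaw deg",np.degrees(a),"resid mm",1e3*((L@R.T+o)-W))
P=np.array([plane(c,*px(*q),zf+.008)[:2] for q in((196,269),(160,413))])
print("pins die",(P-o)@R*1e3,"expect",[(-25+38.9,98.9),(-25-38.9,98.9)])
print("cavity",o+R@[-.025,.06])
k,e=tri(c,(285.3,189.9),cs,(316.5,189.3));print("knob tri",k,e)
kt=plane(c,*px(279,250),zf+.040);print("knob top",kt,"die",R.T@(kt[:2]-o)*1e3)
for tx in((275,297),):
    t=plane(c,*px(*tx),zf+.010);print("tip die",R.T@(t[:2]-o)*1e3)
for n,box in(("A",(310,208,350,248)),("B",(425,185,495,250))):
    p=D["top"][0];hs=cv2.cvtColor(p,cv2.COLOR_BGR2HSV)
    m=cv2.inRange(hs,(8,90,70),(24,220,255) if n=="A" else (22,160,255));mm=np.zeros_like(m);x0,y0,x1,y1=box;mm[y0-3:y1+4,x0-3:x1+4]=m[y0-3:y1+4,x0-3:x1+4]
    ct=max(cv2.findContours(mm,0,2)[0],key=cv2.contourArea)
    z=zf+.008 if n=="A" else .0146
    Q=np.array([plane(c,*q[0],z)[:2] for q in ct]);
    (cx,cy),r=cv2.minEnclosingCircle((Q*1e3).astype(np.float32));print(n,cx,cy,"diam",2*r,"area diam",2*np.sqrt(cv2.contourArea((Q*1e3).astype(np.float32))/np.pi))
    if n=="A":print("A in die",R.T@(np.array([cx,cy])/1e3-o)*1e3)
t,e=tri(c,(329.26,227.12),cs,(289.16,214.26));print("disc tri",t,e)
json.dump(dict(o=o.tolist(),a=a),open("die.json","w"))
p=D["top"][0][185:255,300:500];cv2.imwrite("pics/discs.png",cv2.resize(p,None,fx=4,fy=4))
```

```text
scale 0.9937976263608981
die [ 0.5036 -0.2516] yaw deg -12.300158833397383 resid mm [[ 1.312   0.5529]
 [-0.0201 -0.1259]
 [-0.8295 -1.2499]
 [-0.4624  0.8228]]
pins die [[ 12.9293  99.489 ]
 [-64.0709  99.6661]] expect [(13.899999999999999, 98.9), (-63.9, 98.9)]
cavity [ 0.4919 -0.1876]
knob tri [ 0.5437 -0.1983  0.0526] 0.00026582565066705785
knob top [ 0.5426 -0.1997  0.0666] die [27.1101 59.0554]
tip die [ 5.9984 59.2617]
A 448.63775634765625 -311.1645202636719 diam 101.33851623535156 area diam 98.65996205044746
A in die [-40.9876 -69.9042]
B 471.62359619140625 -655.574951171875 diam 140.53097534179688 area diam 137.34746610556894
disc tri [ 0.4477 -0.3107  0.029 ] 0.0006529258852480924
```

View pics/discs.png

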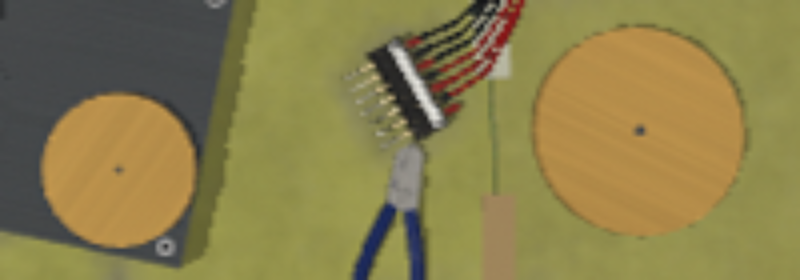

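B measures 140 mm and A 100 mm, so A at (329,227) is the blank. The pins and die scale agree with the text. The knob is at about 17 mm travel, 33 mm short of open. The tool's y axis already lies along the die's y, so I'm moving above the knob.

```bash
python3 -m handwheel '[0.19,-0.19,0,0,0,0,0.19,-0.19,0,0,0,0,0.19,-0.19,0,0,0,0,0.19,-0.19,0,0,0,0,0.19,-0.19,0,0,0,0]' 0.6 30
python3 -m handwheel '[0.19,-0.19,0,0,0,0,0.19,-0.19,0,0,0,0,0.19,-0.19,0,0,0,0,0.19,-0.19,0,0,0,0,0.19,-0.19,0,0,0,0]'
python3 -m handwheel '[0.05,-0.25,0,0,0,0,0.05,-0.25,0,0,0,0,0.05,-0.25,0,0,0,0,0.05,-0.25,0,0,0,0,0.05,-0.25,0,0,0,0]'
python3 -m handwheel '[0.05,-0.25,0,0,0,0,0.05,-0.25,0,0,0,0,0.05,-0.25,0,0,0,0,0.05,-0.25,0,0,0,0,0.05,-0.25,0,0,0,0]'
```

```text
time: 0.52
eef_pos: [0.2916, 0.5143, 0.2497]
tcp_rot: [0.11, 0.994, -0.0, -0.0]
contact_force: [0.3, 0.4, 0.4]
opening: 0.598
finger_force: 0.0
time: 0.93
eef_pos: [0.4342, 0.3717, 0.2499]
tcp_rot: [0.111, 0.994, -0.0, -0.0]
contact_force: [0.7, 1.2, -0.2]
opening: 0.598
finger_force: 0.0
time: 1.35
eef_pos: [0.4707, 0.1841, 0.2499]
tcp_rot: [0.111, 0.994, -0.0, -0.0]
contact_force: [1.0, 0.7, 0.8]
opening: 0.601
finger_force: 0.0
time: 1.77
eef_pos: [0.5081, -0.0033, 0.25]
tcp_rot: [0.111, 0.994, 0.0, -0.0]
contact_force: [1.1, 0.9, -0.4]
opening: 0.603
finger_force: 0.0
```

```bash
python3 -m handwheel '[0.045,-0.25,0,0,0,0,0.045,-0.25,0,0,0,0,0.045,-0.25,0,0,0,0,0.045,-0.25,0,0,0,0,0.045,-0.25,0,0,0,0]'
python3 -m handwheel '[0.01,-0.055,-0.2,0,0,0,0,0,-0.2,0,0,0,0,0,-0.2,0,0,0,0,0,-0.2,0,0,0,0,0,-0.1,0,0,0]'
python3 -m handwheel '[0,0,0,0,0,0,0,0,0,0,0,0]'
python3 - <<'E'
from plant import imaging
import cv2
for n in("top","side"):
    p,d=imaging.read_camera(n)
    q=p[120:260,220:380] if n=="top" else p[130:260,230:380]
    cv2.imwrite(f"pics/{n}1.png",cv2.resize(q,None,fx=4,fy=4,interpolation=2))
E
```

```text
time: 2.18
eef_pos: [0.5419, -0.1909, 0.2498]
tcp_rot: [0.111, 0.994, 0.0, -0.0]
contact_force: [0.5, -0.4, -1.0]
opening: 0.602
finger_force: 0.0
time: 2.6
eef_pos: [0.5411, -0.1962, 0.1104]
tcp_rot: [0.111, 0.994, 0.002, -0.003]
contact_force: [-1.2, 1.1, -1.0]
opening: 0.598
finger_force: 0.0
time: 2.77
eef_pos: [0.543, -0.1969, 0.1142]
tcp_rot: [0.111, 0.994, 0.001, -0.001]
contact_force: [-0.1, 0.2, 0.9]
opening: 0.604
finger_force: 0.0
```

View pics/side1.png

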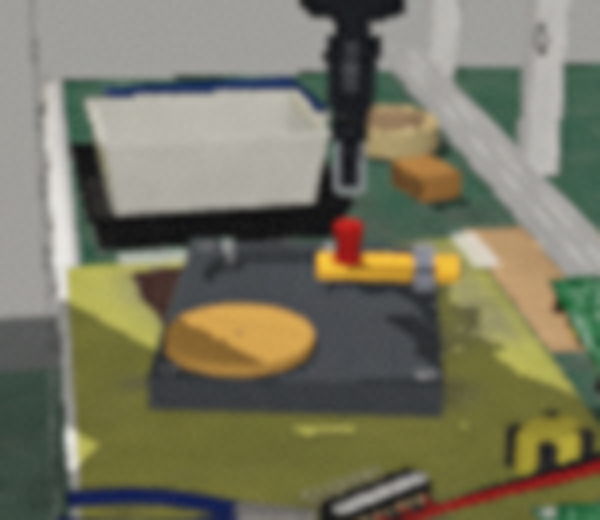

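The jaws hang straight above the red knob (crop 348,240). Descending, gripping, and opening the keeper.

```bash
python3 -m handwheel '[0,-0.01,-0.12,0,0,0,0,0,-0.12,0,0,0,0,0,-0.08,0,0,0,0,0,-0.04,0,0,0,0,0,0,0,0,0]'
python3 -m handwheel '[0,0,0,0,0,0,0,0,0,0,0,0,0,0,0,0,0,0,0,0,0,0,0,0,0,0,0,0,0,0]' 0 30
python3 -m handwheel '[0.04,-0.009,0,0,0,0,0.04,-0.009,0,0,0,0,0.04,-0.009,0,0,0,0,0.04,-0.009,0,0,0,0,0.03,-0.006,0,0,0,0]'
python3 -m handwheel '[0.02,-0.004,0,0,0,0,0.01,-0.003,0,0,0,0,0,0,0,0,0,0]'
```

```text
time: 3.28
eef_pos: [0.5434, -0.1985, 0.0607]
tcp_rot: [0.111, 0.994, 0.0, -0.001]
contact_force: [-0.2, 0.0, -0.2]
opening: 0.602
finger_force: 0.0
time: 3.7
eef_pos: [0.5446, -0.1997, 0.0628]
tcp_rot: [0.111, 0.994, -0.001, 0.001]
contact_force: [-1.6, -1.4, 3.8]
opening: 0.235
finger_force: 29.4
time: 4.12
eef_pos: [0.5732, -0.2059, 0.0628]
tcp_rot: [0.111, 0.994, -0.001, 0.001]
contact_force: [-3.4, -1.0, 5.5]
opening: 0.236
finger_force: 29.6
time: 4.37
eef_pos: [0.5751, -0.2063, 0.0627]
tcp_rot: [0.11, 0.994, 0.0, -0.003]
contact_force: [-10.1, -0.5, 11.8]
opening: 0.243
finger_force: 30.0
```

```bash
python3 -m handwheel '[0.015,-0.003,0,0,0,0,0,0,0,0,0,0]'
python3 -m handwheel '[-0.015,0.003,0,0,0,0,0,0,0,0,0,0,0,0,0,0,0,0]' 0.6
python3 -m handwheel '[0,0,0.15,0,0,0,0,0,0.2,0,0,0,0,0,0.2,0,0,0,0,0,0.1,0,0,0,0,0,0,0,0,0]'
python3 - <<'E'
from plant import imaging
import cv2,pickle
p,d=imaging.read_camera("side");q,e=imaging.read_camera("top")
pickle.dump((p,d,q,e),open("d2.pkl","wb"))
import numpy as np,json;from h import *
cs=imaging.get_calibration("side");c=imaging.get_calibration("top")
g=json.load(open("die.json"));a=g["a"];R=np.array([[np.cos(a),-np.sin(a)],[np.sin(a),np.cos(a)]])
for s,ce,m in blobs(p,(0,150,90),(6,255,255)):
    if 290<ce[0]<360 and 170<ce[1]<215:
        o,dd=ray(cs,*ce);k=o+dd*((.0516-o[2])/dd[2]);print(s,ce,k,"die",R.T@(k[:2]-g["o"]))
E
```

```text
time: 4.53
eef_pos: [0.5752, -0.2063, 0.0626]
tcp_rot: [0.11, 0.994, 0.001, -0.007]
contact_force: [-16.6, 0.1, 17.3]
opening: 0.242
finger_force: 30.3
time: 4.78
eef_pos: [0.5767, -0.2058, 0.061]
tcp_rot: [0.111, 0.994, 0.0, 0.0]
contact_force: [0.7, 0.5, 0.7]
opening: 0.597
finger_force: 0.0
time: 5.2
eef_pos: [0.5796, -0.2072, 0.1639]
tcp_rot: [0.111, 0.994, -0.002, 0.004]
contact_force: [1.3, -0.4, 0.6]
opening: 0.598
finger_force: 0.0
[324 185   7  11  63] [327.07936508 189.6031746 ] [ 0.5746405 -0.2026434  0.0516   ] die [0.05900414 0.06296854]
```

The keeper is open against its stop: the knob is at die x ≈ 59 against 60 expected. Next I lightly touch the bare deck to find the fingertip height at this opening.

```bash
python3 -m handwheel '[-0.058,-0.19,0,0,0,0,-0.058,-0.19,0,0,0,0,-0.058,-0.19,0,0,0,0,-0.058,-0.19,0,0,0,0,0,0,-0.15,0,0,0]'
python3 -m handwheel '[0,0,-0.2,0,0,0,0,0,-0.2,0,0,0,0,0,-0.12,0,0,0,0,0,0,0,0,0,0,0,0,0,0,0]'
for i in 1 2 3; do python3 -m handwheel '[0,0,-0.02,0,0,0,0,0,0,0,0,0]' | egrep 'pos|force'; done; python3 -c "
from plant import ctrl;print(ctrl.get_state()['qpos'])"
```

```text
time: 5.72
eef_pos: [0.5422, -0.326, 0.1386]
tcp_rot: [0.113, 0.994, -0.003, 0.003]
contact_force: [1.3, -0.1, -0.1]
opening: 0.602
finger_force: 0.0
time: 6.13
eef_pos: [0.5401, -0.3186, 0.0549]
tcp_rot: [0.111, 0.994, 0.002, -0.003]
contact_force: [-0.0, 0.2, 0.2]
opening: 0.605
finger_force: 0.0
eef_pos: [0.5426, -0.3206, 0.0563]
contact_force: [0.3, 0.3, 0.4]
finger_force: 0.0
eef_pos: [0.5424, -0.3204, 0.0532]
contact_force: [-1.2, 0.5, -0.8]
finger_force: 0.0
eef_pos: [0.5419, -0.3201, 0.0494]
contact_force: [-0.1, 0.5, 0.4]
finger_force: 0.0
[-6.94597266e-01  4.18401090e-01  1.80815967e+00  1.12008786e-05
  9.14837274e-01 -2.04356519e+00]
```

```bash
for i in 1 2; do python3 -m handwheel '[0,0,-0.02,0,0,0,0,0,0,0,0,0]' | egrep 'pos|force'; done
for i in 1 2 3 ; do python3 -m handwheel '[0,0,-0.01,0,0,0,0,0,0,0,0,0]' | egrep 'pos|force'; done
```

```text
eef_pos: [0.5416, -0.3199, 0.0458]
contact_force: [-0.1, 0.7, 0.2]
finger_force: 0.0
eef_pos: [0.5416, -0.3199, 0.0427]
contact_force: [0.5, -0.0, 0.2]
finger_force: 0.0
eef_pos: [0.5419, -0.3201, 0.0424]
contact_force: [-1.8, 1.5, 3.9]
finger_force: 1.8
eef_pos: [0.5419, -0.3202, 0.0424]
contact_force: [-5.2, 3.1, 10.2]
finger_force: 5.3
eef_pos: [0.542, -0.3202, 0.0423]
contact_force: [-8.4, 5.9, 17.7]
finger_force: 8.7
```

Touch was at TCP z = 0.0424, so I'll push at 0.045. Raising, turning the tool by -96.5° so both fingers sit behind the disc, then moving behind it.

```bash
python3 -m handwheel '[0,0,0.2,0,0,0,0,0,0.2,0,0,0,0,0,0,0,0,-0.07,-0.055,-0.024,0,0,0,-0.077,-0.055,-0.024,0,0,0,-0.077]' |egrep 'pos|rot|for'
python3 -m handwheel '[-0.055,-0.024,0,0,0,-0.077,-0.055,-0.024,0,0,0,-0.077,-0.055,-0.024,0,0,0,-0.077,-0.055,-0.024,0,0,0,-0.077,-0.055,-0.024,0,0,0,-0.077]' |egrep 'pos|rot|for'
python3 -m handwheel '[-0.055,-0.024,0,0,0,-0.077,-0.055,-0.024,0,0,0,-0.077,-0.055,-0.024,0,0,0,-0.077,-0.055,-0.024,0,0,0,-0.077,-0.055,-0.024,0,0,0,-0.077]' |egrep 'pos|rot|for'
python3 -m handwheel '[-0.055,-0.024,0,0,0,-0.077,-0.055,-0.024,0,0,0,-0.077,0,0,0,0,0,0,0,0,0,0,0,0]' |egrep 'pos|rot|for|time'
python3 - <<'E'
from plant import ctrl
import numpy as np
from scipy.spatial.transform import Rotation as R
s=ctrl.get_state();y=R.from_quat(s["tcp_rot"]).as_matrix();print(np.degrees(np.arctan2(y[1,1],y[0,1])),y[:,2],s["eef_pos"])
E
```

```text
eef_pos: [0.526, -0.3276, 0.0998]
tcp_rot: [0.285, 0.958, -0.0, 0.001]
contact_force: [0.0, -0.0, -0.8]
finger_force: 0.0
eef_pos: [0.4837, -0.3455, 0.0986]
tcp_rot: [0.558, 0.83, -0.0, 0.0]
contact_force: [-1.1, -0.6, 0.2]
finger_force: 0.0
eef_pos: [0.4425, -0.3635, 0.0987]
tcp_rot: [0.78, 0.626, 0.0, 0.0]
contact_force: [1.0, -0.1, 1.0]
finger_force: 0.0
time: 9.05
eef_pos: [0.4263, -0.3707, 0.0988]
tcp_rot: [0.848, 0.531, 0.0, 0.0]
contact_force: [0.9, -0.2, 0.1]
finger_force: 0.0
-25.904961909371274 [ 3.30244389e-04 -7.20843534e-05 -9.99999943e-01] [ 0.42628665 -0.37068057  0.09876614]
```

```bash
python3 -m handwheel '[0,0,0,0,0,0.073,0,0,-0.12,0,0,0,0,0,-0.12,0,0,0,0,0,-0.1,0,0,0,0,0,-0.018,0,0,0]' |egrep 'pos|rot|for'
python3 -m handwheel '[0,0,0,0,0,0,0,0,0,0,0,0]'|egrep 'pos|rot|for'
python3 - <<'E'
from plant import imaging
import cv2
a=imaging.read_camera("top")[0][130:260,230:390];b=imaging.read_camera("side")[0][150:260,235:395]
cv2.imwrite("pics/pre.png",cv2.resize(cv2.vconcat([a,b]),None,fx=2.4*1,fy=2.4,interpolation=2))
E
```

```text
eef_pos: [0.4256, -0.3686, 0.0422]
tcp_rot: [0.816, 0.579, -0.0, -0.003]
contact_force: [-0.5, 1.7, 2.2]
finger_force: 0.8
eef_pos: [0.427, -0.3707, 0.0456]
tcp_rot: [0.816, 0.578, 0.0, 0.0]
contact_force: [0.3, -0.3, -0.2]
finger_force: 0.0
```

View pics/pre.png

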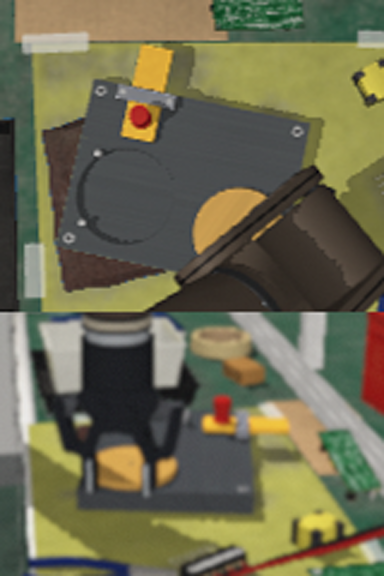

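Both fingertips stand just behind the disc (side part, 90 and 148, 478), the cavity is clear, and the keeper is open. Pushing.

```bash
for i in 1 2 3 4; do python3 -m handwheel '[0.0135,0.038,0,0,0,0,0.0135,0.038,0,0,0,0,0.0135,0.038,0,0,0,0,0.0135,0.038,0,0,0,0,0.0135,0.038,0,0,0,0]' |egrep 'pos|rot|for'; done
python3 -m handwheel '[0,0,0,0,0,0]'|egrep 'pos|time|contact'
python3 - <<'E'
from plant import imaging
import cv2
a=imaging.read_camera("top")[0][130:260,230:390];b=imaging.read_camera("side")[0][150:260,235:395]
cv2.imwrite("pics/push.png",cv2.resize(cv2.vconcat([a,b]),None,fx=2.4*1,fy=2.4,interpolation=2))
E
```

```text
eef_pos: [0.4371, -0.342, 0.0458]
tcp_rot: [0.816, 0.578, -0.0, 0.001]
contact_force: [0.1, -2.7, 1.3]
finger_force: 1.2
eef_pos: [0.447, -0.3132, 0.0454]
tcp_rot: [0.816, 0.577, -0.0, 0.0]
contact_force: [-1.1, -3.4, 2.6]
finger_force: 1.7
eef_pos: [0.457, -0.2845, 0.0452]
tcp_rot: [0.816, 0.577, -0.0, 0.0]
contact_force: [-0.9, -3.0, 3.1]
finger_force: 1.9
eef_pos: [0.4671, -0.2559, 0.0451]
tcp_rot: [0.816, 0.577, 0.0, -0.0]
contact_force: [-0.5, -3.0, 3.6]
finger_force: 1.9
time: 11.48
eef_pos: [0.4671, -0.255, 0.0447]
contact_force: [0.2, -1.2, 1.0]
```

View pics/push.png

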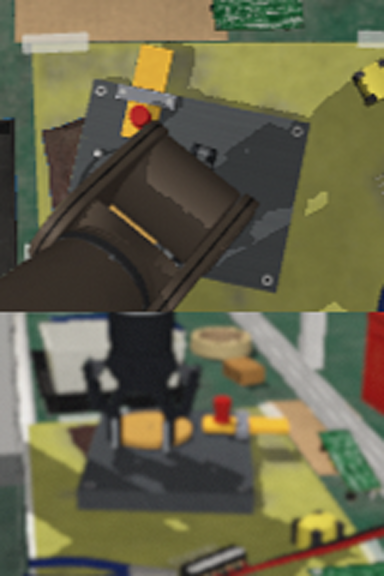

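The disc is centred between the fingers and about 17 mm short of the cavity. Continuing slowly while watching the force.

```bash
for i in 1 2 3 4 5 6; do python3 -m handwheel '[0.0068,0.019,0,0,0,0,0,0,0,0,0,0]' |egrep 'pos|contact'; done
```

```text
eef_pos: [0.4675, -0.2528, 0.0445]
contact_force: [0.1, -1.2, 0.4]
eef_pos: [0.4685, -0.2501, 0.0446]
contact_force: [-0.5, -0.2, -0.5]
eef_pos: [0.4698, -0.2474, 0.0449]
contact_force: [0.1, 0.1, -1.4]
eef_pos: [0.471, -0.2447, 0.045]
contact_force: [-0.2, 0.3, -0.4]
eef_pos: [0.4721, -0.2419, 0.0451]
contact_force: [0.4, -0.6, -0.3]
eef_pos: [0.4732, -0.239, 0.0451]
contact_force: [-0.4, 0.5, 1.1]
```

```bash
python3 -m handwheel '[-0.02,-0.06,0,0,0,0,0,0,0.2,0,0,0,0,0,0.2,0,0,0,0,-0.25,0.1,0,0,0,0,-0.25,0,0,0,0]' |egrep 'pos|contact'
python3 -m handwheel '[0,-0.25,0,0,0,0,0,-0.25,0,0,0,0,0,0,0,0,0,0,0,0,0,0,0,0]' |egrep 'pos|contact'
python3 - <<'E'
from plant import imaging
import cv2,json,numpy as np;from h import *
np.set_printoptions(precision=4,suppress=True)
p,d=imaging.read_camera("top");b,e=imaging.read_camera("side");c=imaging.get_calibration("top")
cv2.imwrite("pics/drop.png",cv2.resize(cv2.vconcat([p[130:260,230:390],b[150:260,235:395]]),None,fx=2.4,fy=2.4,interpolation=2))
g=json.load(open("die.json"));a=g["a"];R=np.array([[np.cos(a),-np.sin(a)],[np.sin(a),np.cos(a)]])
for s,ce,m in blobs(p,(8,90,60),(24,220,255),200):
    if 240<ce[0]<340 and 180<ce[1]<250:
        k=plane(c,*ce,.0246);print(s,ce,"die",R.T@(k[:2]-g["o"])*1e3)
        v,u=np.nonzero(cv2.erode(m.astype(np.uint8),np.ones((5,5))));P=np.array([pt(c,x,y,d[y,x]) for x,y in zip(u,v)])
        q=np.linalg.lstsq(np.c_[P[:,:2]-P[:,:2].mean(0),np.ones(len(P))],P[:,2],rcond=None)[0];print("slope/meanz",q)
def f(x,y):
    X=np.array([*(np.array(g["o"])+R@[x,y]),.0266]);K=np.array(c["R"])@X+c["t"];F=200/np.tan(np.radians(c["fovy"]/2));u,v=int(round(c["cx"]+F*K[0]/K[2])),int(round(c["cy"]+F*K[1]/K[2]));return np.median([pt(c,u+i,v+j,d[v+j,u+i])[2] for i in(-1,0,1) for j in(-1,0,1)])
print("face z",[f(x,y) for x,y in((.06,-.05),(.0,-.06),(-.05,-.06),(-.08,0.0),(.04,0))])
E
```

```text
eef_pos: [0.4721, -0.3255, 0.1251]
contact_force: [1.6, -0.9, 0.9]
eef_pos: [0.4694, -0.4009, 0.1202]
contact_force: [-0.2, 0.7, -0.4]
[ 264  193   38   38 1154] [282.5442 211.24  ] die [-25.6716  59.0073]
slope/meanz [-0.3438 -0.4382  0.0276]
face z [np.float64(0.02755119604338241), np.float64(0.4321217527740717), np.float64(0.45427964585107516), np.float64(0.02755775682267303), np.float64(0.02669947930960237)]
```

View pics/drop.png

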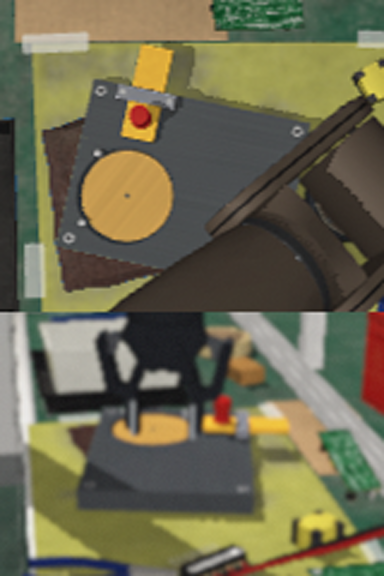

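The disc sits concentric in the cavity (top part 127,196). The slope fit took in arm edge pixels, so I'm rechecking flatness robustly.

Run:
```python
from plant import imaging
import json,numpy as np;from h import *
c=imaging.get_calibration("top");g=json.load(open("die.json"));a=g["a"];R=np.array([[np.cos(a),-np.sin(a)],[np.sin(a),np.cos(a)]])
F=200/np.tan(np.radians(c["fovy"]/2));DD=np.median([imaging.read_camera("top")[1] for _ in range(5)],0)
def f(x,y):
    X=np.array([*(np.array(g["o"])+R@[x,y]),.0246]);K=np.array(c["R"])@X+c["t"];u,v=int(round(c["cx"]+F*K[0]/K[2])),int(round(c["cy"]+F*K[1]/K[2]))
    return round(1e3*np.median([pt(c,u+i,v+j,DD[v+j,u+i])[2] for i in range(-2,3) for j in range(-2,3)]),1)
for t in range(0,360,45): print(t,f(-.025+.037*np.cos(np.radians(t)),.06+.037*np.sin(np.radians(t))))
print("c",f(-.025,.06),"face",f(-.03,.0),f(.05,0.02),f(.05,.1),f(-.085,.01),f(.06,-.05))
```

```text
0 25.2
45 25.5
90 25.7
135 25.3
180 25.4
225 25.2
270 25.3
315 25.1
c 25.0 face 27.5 27.6 27.0 27.1 27.2
```

The disc is flat: its top is at 25.1–25.7 mm, 2 mm below the face at about 27.3 mm. Turning back and returning to the knob.

```bash
for i in 1 2; do python3 -m handwheel '[0.0514,0.093,0,0,0,0.077,0.0514,0.093,0,0,0,0.077,0.0514,0.093,0,0,0,0.077,0.0514,0.093,0,0,0,0.077,0.0514,0.093,0,0,0,0.077]' |egrep 'pos|contact'; done
python3 -m handwheel '[0.0514,0.093,0,0,0,0.077,0.0514,0.093,0,0,0,0.077,0.0514,0.093,0,0,0,0.077,0.0514,0.093,0,0,0,0.077]' |egrep 'pos|contact'
python3 -m handwheel '[0,0,0,0,0,0,0,0,0,0,0,0]'
```

```text
eef_pos: [0.509, -0.3273, 0.1203]
contact_force: [-0.1, 0.2, -0.5]
eef_pos: [0.5475, -0.2575, 0.1203]
contact_force: [0.3, 0.1, -0.2]
eef_pos: [0.5783, -0.2016, 0.1203]
contact_force: [0.1, 0.1, -0.2]
time: 15.02
eef_pos: [0.5781, -0.202, 0.1202]
tcp_rot: [0.108, 0.994, -0.0, -0.0]
contact_force: [-0.6, -0.4, -0.4]
opening: 0.6
finger_force: 0.0
```

```bash
python3 -m handwheel '[-0.01,-0.026,-0.12,0,0,0,0,0,-0.12,0,0,0,0,0,-0.1,0,0,0,0,0,-0.055,0,0,0,0,0,0,0,0,0]'|egrep 'pos|contact'
python3 -m handwheel '[0,0,0,0,0,0,0,0,0,0,0,0,0,0,0,0,0,0,0,0,0,0,0,0,0,0,0,0,0,0]' 0 30|egrep 'pos|for|open'
for i in 1 2; do python3 -m handwheel '[-0.03,0.0065,0,0,0,0,-0.03,0.0065,0,0,0,0,-0.03,0.0065,0,0,0,0,-0.03,0.0065,0,0,0,0,-0.03,0.0065,0,0,0,0]'|egrep 'pos|for|open'; done
python3 -m handwheel '[-0.02,0.004,0,0,0,0,0,0,0,0,0,0]'|egrep 'pos|for|open'
python3 -m handwheel '[-0.02,0.004,0,0,0,0,0,0,0,0,0,0]'|egrep 'pos|for|open'
```

```text
eef_pos: [0.5746, -0.2068, 0.0585]
contact_force: [-0.8, 1.2, -0.7]
eef_pos: [0.5773, -0.2069, 0.0623]
contact_force: [-0.2, 2.8, 4.9]
opening: 0.244
finger_force: 29.5
eef_pos: [0.5548, -0.202, 0.0623]
contact_force: [2.8, 4.7, 4.7]
opening: 0.239
finger_force: 30.1
eef_pos: [0.5323, -0.1971, 0.0623]
contact_force: [3.4, 5.0, 5.7]
opening: 0.24
finger_force: 30.1
eef_pos: [0.5287, -0.1962, 0.0623]
contact_force: [0.4, 5.8, 7.4]
opening: 0.242
finger_force: 30.2
eef_pos: [0.5284, -0.1962, 0.0624]
contact_force: [10.0, 4.4, 1.0]
opening: 0.24
finger_force: 29.7
```

```bash
python3 -m handwheel '[-0.012,0.002,0,0,0,0,0,0,0,0,0,0]'|egrep 'pos|contact'
python3 -m handwheel '[0.025,-0.008,0,0,0,0,0,0,0,0,0,0,0,0,0,0,0,0]' 0.6|egrep 'pos|contact'
python3 -m handwheel '[0,0,0.15,0,0,0,0,0,0.2,0,0,0,0,0,0.2,0,0,0,0,0,0.2,0,0,0,0,0.25,0.1,0,0,0]'|egrep 'pos|contact'
python3 -m handwheel '[-0.05,0.25,0,0,0,0,-0.05,0.25,0,0,0,0,-0.05,0.25,0,0,0,0,-0.05,0.25,0,0,0,0,-0.05,0.25,0,0,0,0]'|egrep 'pos|contact'
python3 -m handwheel '[-0.05,0.25,0,0,0,0,-0.05,0.25,0,0,0,0,-0.05,0.25,0,0,0,0,0,0,0,0,0,0,0,0,0,0,0,0]'
python3 - <<'E'
from plant import imaging
import cv2,json,numpy as np;from h import *
p,d=imaging.read_camera("top");b,e=imaging.read_camera("side");c=imaging.get_calibration("top");cs=imaging.get_calibration("side")
cv2.imwrite("pics/end.png",cv2.resize(cv2.vconcat([p[130:260,190:420],b[150:280,235:465]]),None,fx=2.2,fy=2.2,interpolation=2))
g=json.load(open("die.json"));a=g["a"];R=np.array([[np.cos(a),-np.sin(a)],[np.sin(a),np.cos(a)]])
for q,cc,z,bx in((p,c,.0666,(270,310,175,215)),(b,cs,.0516,(290,345,170,215))):
  for s,ce,m in blobs(q,(0,150,90),(6,255,255)):
    if bx[0]<ce[0]<bx[1] and bx[2]<ce[1]<bx[3]: k=plane(cc,*ce,z);print(s,ce,"die",R.T@(k[:2]-g["o"])*1e3)
E
```

```text
eef_pos: [0.5283, -0.1962, 0.0625]
contact_force: [15.8, 4.2, -3.4]
eef_pos: [0.5263, -0.1971, 0.0602]
contact_force: [-0.2, 0.2, -0.4]
eef_pos: [0.5286, -0.1647, 0.1927]
contact_force: [1.5, 0.6, 1.4]
eef_pos: [0.4883, 0.029, 0.1877]
contact_force: [0.8, 1.4, 0.0]
time: 18.68
eef_pos: [0.4661, 0.1416, 0.1877]
tcp_rot: [0.106, 0.994, -0.001, -0.001]
contact_force: [0.5, -0.3, 0.3]
opening: 0.597
finger_force: 0.0
[280 193   9   9  53] [283.86792453 197.        ] die [ 7.9112954  58.60454757]
[307 185   8  11  69] [310.10144928 189.65217391] die [ 8.81209745 59.03974507]
```

View pics/end.png

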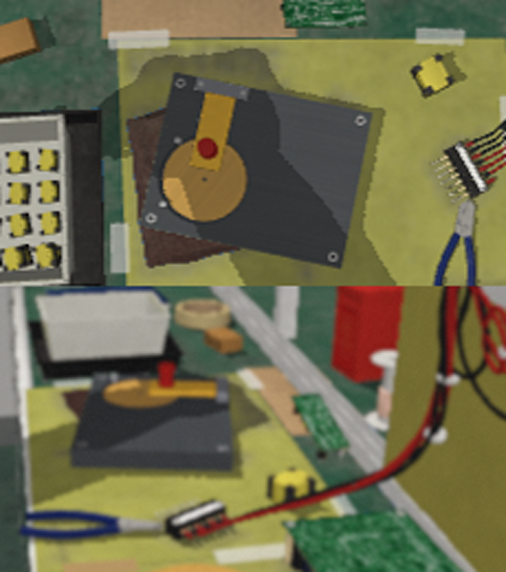

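The keeper is closed over the disc: the knob is at (207,148), die x ≈ 8–9 against 10 expected, and it reached its stop after 50 mm. The disc lies flat in the cavity at (205,183), the bystanders haven't moved, and the arm is clear.

```bash
python3 -c "
from plant import ctrl;print(ctrl.sign_off())"
```

```text
the job is handed in; nothing more can be done
None
```

The job is handed in: the keeper was opened to its stop, the 100 mm disc was pushed into the cavity and measured flat, the keeper was closed over it, and the transformer, side cutters and pin box were not touched (about 19 s of the 61 s used).

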